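Hold a glass box in the soldering jig

ROBOT

A 6-joint arm with a two-finger parallel gripper is mounted at the origin on the work surface. World frame = base frame: x ahead of the robot, y to its left, z up, the work surface at z = 0. Lengths are in m, angles in rad, forces in N, time in s.
With the tool pointing down it reaches from about 0.275 to 0.875 m from the base axis. Payload 12.5 kg.
Tool frame: the origin (TCP) lies on the centre line of the jaws, within the pads' length; the fingertips stand 14 mm ahead of it and the grasp point (between the pads) lies 5 mm behind it (bot.tcp_to_tips is the distance from the TCP to the fingertips, in m); z points along the fingers, x is the direction in which the jaws open and shut, and the axes are right-handed (so a half turn about z gives the same grasp; the last joint's range is limited). The gripper opens to 85 mm and grips with 20 to 120 N. Pads are 22 mm wide; open, the fingers measure 114 mm over their backs; the gripper's body (76 mm by 85 mm) begins 54 mm behind the grasp point. The pads swing forward as they close: fully open they stand 13 mm farther back than shut.
Start: joints at [1.11, 0.351, 1.652, -0, 1.139, -0.085], TCP at [0.202, 0.512, 0.245] pointing down, gripper open.
Joint ranges: [-2.75, 2.75], [-0.79, 2.1], [0.01, 2.65], [-1.57, 4.71], [0.07, 3.14], [-2.87, 2.87]. Speed limits (rad/s): [2.22, 2.22, 2.79, 3.14, 3.14, 3.14].

INTERFACE

Orientations are given as a unit quaternion [x, y, z, w].
In Python, from rig import readout, vision, order, bot gives the robot as it stands.
- The arm moves only by the shell command python3 -m jog 'ROWS' [OPENING] [FORCE]. ROWS is a JSON object of lists of equal length, an entry for each row: "travel": the shift along the tool's x, y, z in units of 0.05 m (1.0 is 0.05 m), a list of three; "turn": the turn about the tool's z in units of 0.12 rad (1.0 is 0.12 rad). A call has 1 to 12 rows; each row shifts and turns the commanded pose from where the row before left it, along the tool's axes as they then stand; what a row does not reach is not made up. A row lasts 1/10 s, in which the tool goes at most 50 mm and 8.59 degrees, less where a joint would pass 70% of its speed; a pose out of reach is approached as far as the arm can. A call with a number of a shift or a turn outside -1 to 1 is refused whole. A call with a gripper value outside its range is refused whole. OPENING is the closure, from 0 (fully open) to 1 (shut), set as the call begins (- or left out, the last holds). The fingers move at their own pace and stop on an object; FORCE is the grip in N (left out, the last holds). Time passes only in rows, so rows that do not move let the fingers close. It gives the time, the measured TCP pose, the force and the opening at its end, in the units of the state.
- readout.get_state(): the state, without advancing time (a new reading comes with each control period).
- vision.get_image(name): name is "scene" or "top" or "wrist"; returns (picture, depth): 400x640x3 uint8, blue, green, red; 400x640 float32, m along the optical axis (not along the pixel's ray), 0 where there is no reading.
- vision.camera_params(name): a dict with "intrinsics" (3x3 intrinsics, pixels), "rvec" (rotation vector, rad) and "tvec" (3), from world to camera coordinates, as OpenCV has them; the wrist camera has in their place "T_tool_cam" (4x4, takes a point from camera to tool coordinates, whose origin is the TCP and whose axes are the tool frame's). Camera axes: x right, y down, z forward; pixel columns grow to the right and rows downward; lengths in m; the calibration is good to about 2 mm. A picture is of the moment at which its call begins: read the wrist's pose just before it. camera_params takes no time and is no camera call.
- order.hand_in(): hands the job in, once; it reports no verdict.
The state is a dict: "t": time; "q": joint angles; "qvel": joint speeds; "tau": joint torques, N m; "position": TCP position; "ee_rot": TCP orientation; "contact_force": force on the tool from outside, world axes, zero at the start; "moment": the same for the moment, N m; "gripper_width": finger opening in m.
Only numpy, scipy, OpenCV 4.12 (cv2) and the standard library are available. Lean on these libraries where they do the work, as an engineer would, in place of code of your own. Each camera call takes 0.05 s, during which the arm holds its last target.

TASK

Take the long, open-topped glass box from the table, stand it on the brown soldering board and hold it tight in the corner of the jig, ready for its seams to be soldered: one long side flush along the aluminium fence, one end against the stop and its base pressed flat on the board, all three at once with one steady diagonal push. Finish while still holding it pushed there; do not let go. It is glass, so do not drop, ram or force it, and leave everything else where it is.

Things in the scene. Friction and masses are not known exactly. Their poses are not given: they have to be found in the camera images.
- box_centre (a point): centre (half-way up, in the middle) of the glass box: open-topped trinket box of opal glass with copper and solder seams, 56 mm across (its x axis), 110 mm long (its y axis), 55 mm high (z up), walls and base 4 mm thick, flat smooth sides, about 0.2 kg; it slides easily on the board, the fence and the stop (friction about 0.35). It is the same either way round. The square glass candle shade (66 x 66 x 95 mm) that also stands on the table is not it.
- box: the same glass box; origin at the centre of its underside, axes as for box_centre
- board: fixed soldering board of brown MDF, 240 mm (its x) by 360 mm (its y) by 12 mm thick, lying flat on the table; origin at the centre of its underside, so its top is 12 mm above the origin. The fence runs along its far (+x) edge, parallel to its y.
- fence: fixed aluminium bar along the far edge of the board, 360 mm long (its y), 30 mm deep, 12 mm high above the board. Origin: middle of the working face (the one towards the robot), at the level of the board's top; x points into the bar, so that the free board is on the -x side; y runs along the face.
- stop: fixed aluminium stop, set at some place along the fence: a block 24 mm wide (along the fence), 58 mm long (out from the fence), 30 mm high, with a clamping arm over the fence and a black star knob on it whose top is 36 mm above the board. Origin: the inner corner of the jig, where the stop's working face meets the fence's, at the level of the board's top; axes parallel to the fence's. The block lies on the +y side of the origin; the box belongs on the -x, -y side.
- lantern_centre (a point): centre of a loose square glass candle shade, 66 x 66 x 95 mm, to be left alone
- flux: loose flux bottle on the board, 38 mm across, 85 mm high, origin under its base, to be left alone
- offcut: loose flat glass offcut on the board, 55 x 85 x 4 mm, origin under its centre, to be left alone
- solder_reel: loose reel of solder on the board, standing on its flange, 52 mm across, 40 mm high, origin under its base, to be left alone
- foil_reel: loose flat ring of copper foil, 76 mm across, 7 mm high, origin under its centre, to be left alone
- cutter: loose pencil-shaped brass glass cutter, 140 x 14 mm, lying along its x, origin under its middle, to be left alone
There are look-alikes about, which are no part of the job. Leave any yellow look-alike of the box alone.

How it is judged:
At the end, for the whole second after the job is handed in: Through the last second the fingers hold the box at rest, upright (2 deg), parallel to the fence (0.03 rad), its centre within 2.5 mm (2 mm in height) of fully home in the corner, pressing over 2 N on the fence, over 2 N on the stop and over 4.5 N (weight included) on the board (contact force between box and fence above 2 N and contact force between box and stop above 2 N and contact force between box and board above 4.5 N and contact force between the fingers and box above 2 N and x of box_centre in the frame of stop between -0.0305 and -0.0255 m and y of box_centre in the frame of stop between -0.0575 and -0.0525 m and z of box_centre in the frame of stop between 0.0255 and 0.0295 m and angle between the y axis of box and the y axis of fence, either way round below 0.03 rad and angle between box's own z axis and vertical below 0.035 rad and linear speed of box below 0.01 m/s); the arm keeps its last pose, push and grip.
It fails at once if the glass box is dropped, rammed or forced: over 60 N against the board, the fence or the stop (contact force between box and board above 60 N or contact force between box and fence above 60 N or contact force between box and stop above 60 N).
It fails at once if another thing on the table is shifted by more than 25 mm (distance of any of lantern_centre, flux, offcut, solder_reel, foil_reel, cutter from where it was at the start of the episode above 0.025 m).
It also fails if it takes over 58 s, if anything falls off the work surface, if the arm or the gripper's body presses on something with over 40 N, if the wrist force passes 120 N, or if a joint passes its speed limit or range.

## Working session

There is one attempt and no reset: what is moved stays moved. The work goes in short steps, Python scripts to look and compute and a shell command to move; the robot and the scene stay as the last step left them, time stands still between calls to the robot, and variables do not carry over. Pictures are saved under pics/ and viewed, and the job is handed in when it is done.

```bash
ls; mkdir -p pics; python3 - <<'E'
from rig import readout, vision, order, bot
import cv2, numpy as np
s=readout.get_state(); print({k:np.round(v,3).tolist() for k,v in s.items()}, bot.tcp_to_tips)
for n in ("scene","top","wrist"):
    p,d=vision.get_image(n); cv2.imwrite(f"pics/{n}0.png",p); np.savez(f"pics/{n}0.npz",p=p,d=d)
    print(n,{k:np.round(v,4).tolist() for k,v in vision.camera_params(n).items()})
E
```

```text
pics
{'t': 0.0, 'q': [1.11, 0.351, 1.652, -0.0, 1.139, -0.085], 'qvel': [-0.0, 0.0, -0.003, 0.001, -0.0, 0.001], 'tau': [0.002, -50.61, -29.141, 0.0, 0.005, 0.0], 'position': [0.202, 0.511, 0.245], 'ee_rot': [0.827, 0.563, -0.001, 0.0], 'contact_force': [0.988, -0.055, 0.596], 'moment': [0.032, -0.012, 0.012], 'gripper_width': 0.086} 0.014
scene {'intrinsics': [[423.1308, 0.0, 315.2383], [0.0, 423.1308, 199.6267], [0.0, 0.0, 1.0]], 'rvec': [1.4765, 1.8444, -0.9936], 'tvec': [0.1868, -0.2128, 1.5896]}
top {'intrinsics': [[365.5488, 0.0, 323.7923], [0.0, 365.5488, 200.4577], [0.0, 0.0, 1.0]], 'rvec': [2.121, -2.183, 0.1331], 'tvec': [-0.0538, 0.5546, 0.9329]}
wrist {'intrinsics': [[337.1809, 0.0, 321.4977], [0.0, 337.1809, 200.1645], [0.0, 0.0, 1.0]], 'T_tool_cam': [[1.0, 0.0002, -0.0013, 0.0006], [0.0002, 0.9622, 0.2724, -0.0699], [0.0013, -0.2724, 0.9622, -0.129], [0.0, 0.0, 0.0, 1.0]]}
```

View pics/top0.png

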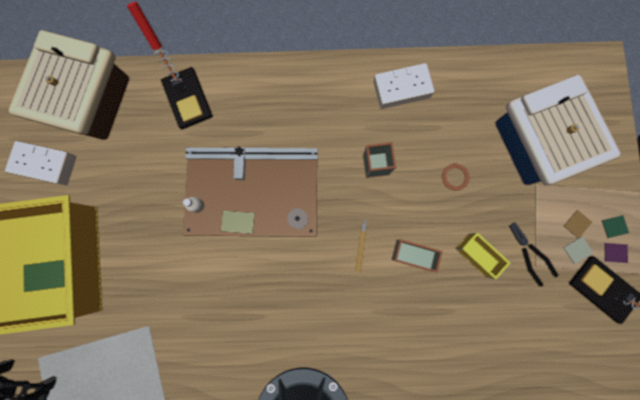

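View pics/scene0.png

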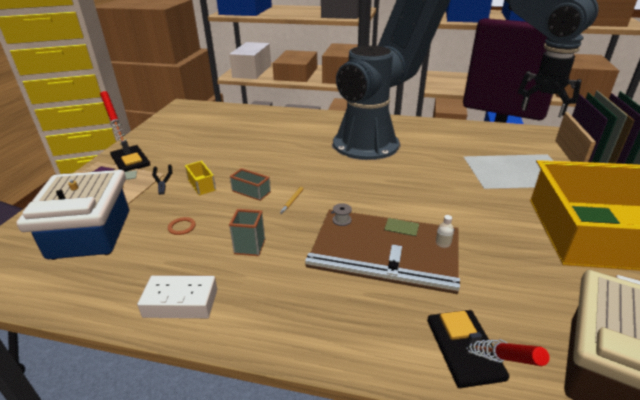

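View pics/wrist0.png

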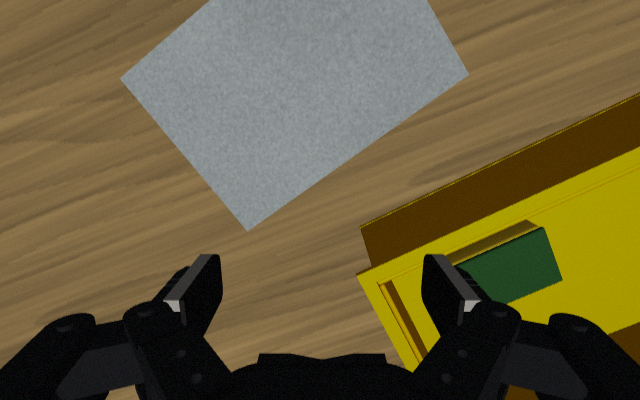

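The long opal box is at top px (417,255). The square lantern at (379,160) and the yellow look-alike at (485,256) are not it. I'll measure now and take an enlarged crop.

```bash
cat > h.py <<'E'
import numpy as np, cv2
from rig import vision, readout
from scipy.spatial.transform import Rotation as R
def cam(n, st=None):
    c=vision.camera_params(n); K=np.array(c["intrinsics"])
    if "rvec" in c:
        Rm=cv2.Rodrigues(np.array(c["rvec"],float))[0]; t=np.array(c["tvec"],float).ravel()
        return K,Rm.T,-Rm.T@t
    T=np.array(c["T_tool_cam"]); Rt=R.from_quat(st["ee_rot"]).as_matrix()
    return K,Rt@T[:3,:3],Rt@T[:3,3]+np.array(st["position"])
def ray(c,uv,z):
    K,Rw,o=c; uv=np.atleast_2d(uv).astype(float)
    d=np.c_[(uv[:,0]-K[0,2])/K[0,0],(uv[:,1]-K[1,2])/K[1,1],np.ones(len(uv))]@Rw.T
    return o+d*((z-o[2])/d[:,2])[:,None]
def cloud(c,d):
    K,Rw,o=c; v,u=np.indices(d.shape)
    P=np.stack([(u-K[0,2])/K[0,0]*d,(v-K[1,2])/K[1,1]*d,d],-1)@Rw.T+o
    P[d<=0]=np.nan
    return P
E
python3 - <<'E'
from h import *
z=np.load("pics/top0.npz"); p,d=z["p"],z["d"]; c=cam("top"); P=cloud(c,d)
cv2.imwrite("pics/crop_box.png",cv2.resize(p[220:290,350:520],None,fx=4.5,fy=4.5,interpolation=cv2.INTER_CUBIC))
cv2.imwrite("pics/crop_board.png",cv2.resize(p[135:245,175:330],None,fx=5,fy=5,interpolation=cv2.INTER_CUBIC))
def report(nm,u0,u1,v0,v1,zlo,zhi,zp):
    m=np.zeros(d.shape,np.uint8); H=P[v0:v1,u0:u1,2]; m[v0:v1,u0:u1]=((H>zlo)&(H<zhi))*1
    cs,_=cv2.findContours(m,0,cv2.CHAIN_APPROX_NONE)
    k=max(cs,key=cv2.contourArea)[:,0]
    W=ray(c,k,zp)[:,:2]
    (cx,cy),(w,h),a=cv2.minAreaRect((W*1000).astype(np.float32))
    print(nm,"px",k.min(0),k.max(0),"ctr",round(cx,1),round(cy,1),"wh",round(w,1),round(h,1),"a",round(a,1),"z",np.nanpercentile(P[v0:v1,u0:u1,2][m[v0:v1,u0:u1]>0],[5,50,95]).round(4))
print("table z",np.nanmedian(P[280:320,200:300,2]))
report("box",385,450,232,280,.035,.08,.055)
report("lantern",355,405,135,185,.06,.12,.095)
report("board",175,330,140,245,.006,.018,.012)
report("fence",175,330,140,200,.019,.030,.024)
report("stop",220,255,140,200,.033,.07,.042)
E
```

```text
table z -0.00033307612970667755
box px [393 239] [442 272] ctr 402.9 -303.9 wh 114.9 56.9 a 72.5 z [0.0383 0.055  0.0581]
lantern px [365 142] [395 173] ctr 650.7 -214.2 wh 73.6 71.6 a 5.1 z [0.0632 0.0928 0.0973]
board px [183 159] [316 236] ctr 571.4 130.4 wh 359.2 211.4 a 88.3 z [0.0089 0.0119 0.0155]
fence px [241 148] [316 172] ctr 669.1 50.7 wh 204.7 66.9 a 88.3 z [0.0207 0.0239 0.0273]
stop px [233 146] [243 178] ctr 662.5 155.6 wh 25.8 87.5 a 88.2 z [0.0387 0.0425 0.0494]
```

```bash
ls pics
```

```text
crop_board.png
crop_box.png
scene0.npz
scene0.png
top0.npz
top0.png
wrist0.npz
wrist0.png
```

View pics/crop_box.png

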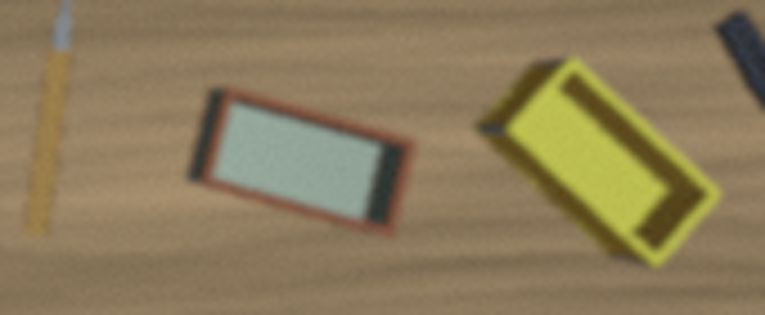

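View pics/crop_board.png

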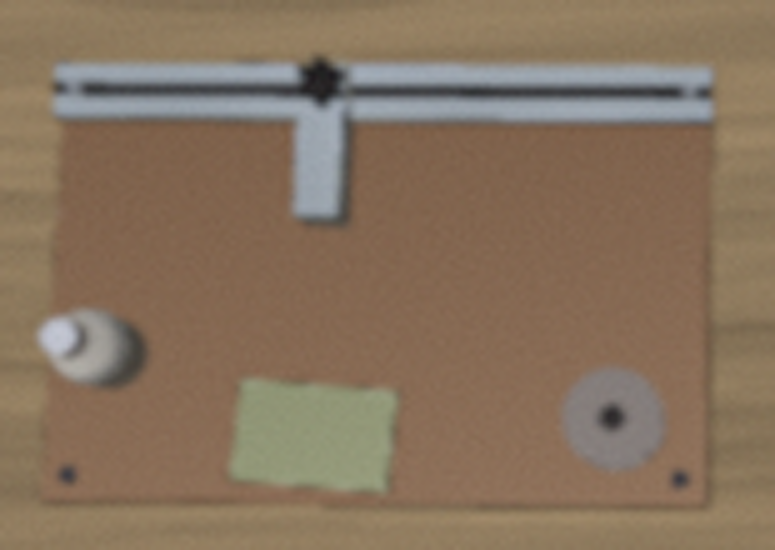

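The crop confirms it: opal floor and copper rim, about 110x56 mm, at px (417,255). The yellow one at (485,256) is solid yellow, so I'm leaving it alone. Next I'll move over the jig so the wrist camera can measure it.

```bash
python3 -m jog '{"travel":[[-0.44,0.74,0],[-0.44,0.74,0],[-0.44,0.74,0],[-0.44,0.74,0],[-0.44,0.74,0],[-0.44,0.74,0],[-0.44,0.74,0],[-0.44,0.74,0],[-0.44,0.74,0],[-0.44,0.74,0],[-0.44,0.74,0],[-0.44,0.74,0]],"turn":[0,0,0,0,0,0,0,0,0,0,0,0]}'
python3 -m jog '{"travel":[[0,0,0],[0,0,0],[0,0,0],[0,0,0],[0,0,0],[0,0,0],[0,0,0],[0,0,0],[0,0,0],[0,0,0],[0,0,0],[0,0,0]],"turn":[1,1,1,1,1,1,1,1,1,1,0,0]}'
python3 - <<'E'
from h import *
s=readout.get_state(); p,d=vision.get_image("wrist"); cv2.imwrite("pics/w1.png",p); np.savez("pics/w1.npz",p=p,d=d,pos=s["position"],rot=s["ee_rot"])
print(s["t"],np.round(s["q"],3))
E
```

```text
t: 1.35
position: [0.5187, 0.1014, 0.2452]
ee_rot: [0.827, 0.563, -0.0, -0.0]
contact_force: [0.7, -0.6, -0.1]
gripper_width: 0.0853
t: 2.55
position: [0.5179, 0.1031, 0.2452]
ee_rot: [1.0, -0.001, -0.0, 0.0]
contact_force: [-0.2, 0.2, 0.7]
gripper_width: 0.0853
2.55 [ 0.108  0.311  1.708 -0.     1.123  0.11 ]
```

View pics/w1.png

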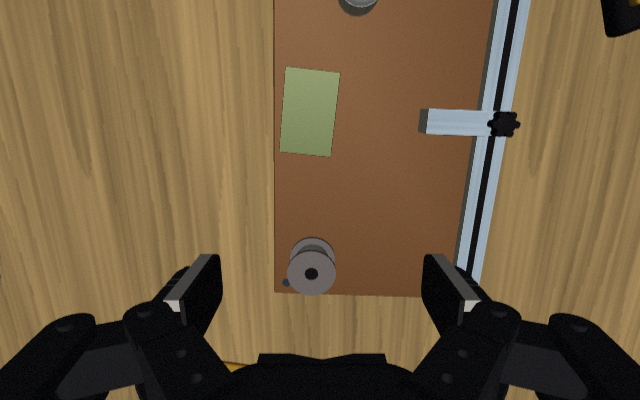

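```bash
python3 - <<'E'
from h import *
z=np.load("pics/w1.npz"); p,d=z["p"],z["d"]; c=cam("wrist",{"position":z["pos"],"ee_rot":z["rot"]}); print("cam",c[2].round(3))
P=cloud(c,d)
cv2.imwrite("pics/w1c.png",cv2.resize(p[60:300,400:540],None,fx=2.5,fy=2.5,interpolation=cv2.INTER_CUBIC))
hsv=cv2.cvtColor(p,cv2.COLOR_BGR2HSV); print("brown",hsv[200,400],"alu",hsv[122,460],"wood",hsv[200,200],"face",[hsv[200,k].tolist() for k in range(458,490,3)])
brown=(cv2.inRange(hsv,(3,90,40),(14,255,170))>0)
E=[]
for v in list(range(20,100))+list(range(145,250)):
    u=np.where(brown[v,400:520])[0]
    if len(u): E.append((400+u.max()+.5,v))
E=np.array(E); W=ray(c,E,.012)
def fit(W):
    vx,vy,x,y=cv2.fitLine(W[:,:2].astype(np.float32),cv2.DIST_HUBER,0,.001,.001).ravel(); return vx,vy,x,y,np.abs((W[:,0]-x)*vy-(W[:,1]-y)*vx).max()
f=fit(W); print("fence line",np.round(f,4),"yaw deg",np.degrees(np.arctan2(-f[0],f[1])))
for yy in (0.0,.15,.3): print(yy, f[2]+f[0]/f[1]*(yy-f[3]))
S=[]
for u in range(432,462):
    v=np.where(brown[123:170,u])[0]; S.append((u,123+v.min()-.5))
S=np.array(S)
for zz in (.012,.042):
    g=fit(ray(c,S,zz)); print("stop low edge z",zz,np.round(g,4)); print(ray(c,S[[0,-1]],zz).round(4))
print(d[120:140,445].round(4), P[120:140,445,1:].round(4).tolist())
print("fence top z", np.nanmedian(P[60:100,492:505,2]))
E
```

```text
cam [0.517 0.173 0.374]
brown [ 15 140 122] alu [102  42 183] wood [ 19 119 152] face [[14, 150, 117], [14, 152, 109], [30, 30, 67], [86, 24, 173], [101, 39, 176], [104, 42, 176], [102, 38, 182], [146, 78, 23], [60, 24, 21], [102, 42, 182], [104, 39, 185]]
fence line [0.0364 0.9993 0.6751 0.1063 0.0023] yaw deg -2.084742
0.0 0.671243
0.15 0.6767032
0.3 0.6821635
stop low edge z 0.012 [ 0.9998 -0.0192  0.6476  0.1419  0.0018]
[[0.634  0.142  0.012 ]
 [0.6647 0.1409 0.012 ]]
stop low edge z 0.042 [ 0.9998 -0.0192  0.6368  0.1445  0.0017]
[[0.6243 0.1446 0.042 ]
 [0.6525 0.1436 0.042 ]]
[0.3212 0.3223 0.3219 0.3242 0.3236 0.3239 0.3252 0.3263 0.3245 0.3259
 0.3243 0.3254 0.3256 0.3255 0.3269 0.3569 0.3564 0.3572 0.3575 0.3565] [[0.1584, 0.0442], [0.1574, 0.0433], [0.1565, 0.044], [0.1555, 0.0419], [0.1546, 0.0428], [0.1536, 0.0428], [0.1526, 0.0417], [0.1516, 0.0408], [0.1508, 0.0429], [0.1498, 0.0418], [0.149, 0.0437], [0.148, 0.0428], [0.147, 0.0429], [0.1461, 0.0432], [0.1451, 0.0421], [0.1415, 0.0119], [0.1405, 0.0127], [0.1394, 0.0121], [0.1384, 0.0121], [0.1374, 0.0135]]
fence top z 0.02457649635880163
```

View pics/w1c.png

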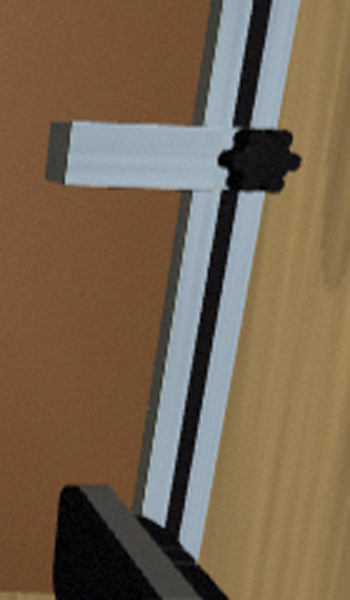

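```bash
python3 - <<'E'
from h import *
z=np.load("pics/w1.npz"); p,d=z["p"],z["d"]; c=cam("wrist",{"position":z["pos"],"ee_rot":z["rot"]})
hsv=cv2.cvtColor(cv2.GaussianBlur(p,(3,3),0),cv2.COLOR_BGR2HSV).astype(float)
sat=hsv[:,:,1]; val=hsv[:,:,2]
def fit(W):
    vx,vy,x,y=cv2.fitLine(W[:,:2].astype(np.float32),cv2.DIST_HUBER,0,.001,.001).ravel()
    r=(W[:,0]-x)*vy-(W[:,1]-y)*vx
    return vx,vy,x,y,r.std()
def pr(n,f):
    print(n,"yaw",np.degrees(np.arctan2(-f[0],f[1])).round(2),"x@.09",round(f[2]+f[0]/f[1]*(.09-f[3]),4),"std",round(f[4],5))
A=[];B=[]
for v in list(range(5,100))+list(range(145,245)):
    s=sat[v,430:530]; i=np.where(s<80)[0][0]
    A.append((430+i-1+(s[i-1]-80)/(s[i-1]-s[i]),v))
    w=val[v,430+i:530]; j=np.where(w>125)[0][0]; B.append((430+i+j-1+(125-w[j-1])/(w[j]-w[j-1]) if j>0 else 430+i,v))
pr("foot",fit(ray(c,np.array(A),.012))); pr("topedge",fit(ray(c,np.array(B),.024)))
# board left edge (near edge) brown/wood & bottom
S=[]
for u in range(435,470):
    s=sat[120:170,u]; i=np.where(s>90)[0][0]; S.append((u,120+i-1+(90-s[i-1])/(s[i]-s[i-1])))
S=np.array(S)
for zz in(.042,.012):
    g=fit(ray(c,S,zz)); print(zz,"stop face yaw",np.degrees(np.arctan2(g[1],g[0])).round(2),"y@.665",g[3]+g[1]/g[0]*(.665-g[2]),g[4], "y@.65",g[3]+g[1]/g[0]*(.65-g[2]))
# near board edge
N=[]
for v in list(range(20,60))+list(range(165,230)):
    w=hsv[v,262:285,0]; i=np.where(w<16.8)[0]; 
    if len(i): N.append((262+i[0]-.5,v))
g=fit(ray(c,np.array(N),.012)); pr("near",g)
E
```

```text
foot yaw -2.09 x@.09 0.675 std 6e-05
topedge yaw -2.12 x@.09 0.6742 std 9e-05
0.042 stop face yaw -2.19 y@.665 0.14305374 5.15339568561575e-05 y@.65 0.1436283
0.012 stop face yaw -2.19 y@.665 0.14085242 5.6186548810977986e-05 y@.65 0.14142697
near yaw -2.33 x@.09 0.4641 std 0.00041
```

```bash
python3 -m jog '{"travel":[[-0.2,0.54,0],[-0.2,0.54,0],[-0.2,0.54,0],[-0.2,0.54,0],[-0.2,0.54,0],[-0.2,0.54,0],[-0.2,0.54,0],[-0.2,0.54,0],[-0.2,0.54,0],[-0.2,0.54,0],[-0.2,0.54,0],[-0.2,0.54,0]],"turn":[0,0,0,0,0,0,0,0,0,0,0,0]}'
python3 -m jog '{"travel":[[0,0,0],[0,0,0],[0,0,0],[0,0,0],[0,0,0]],"turn":[0.84,0.84,0.84,0,0]}'
python3 - <<'E'
from h import *
s=readout.get_state(); p,d=vision.get_image("wrist"); cv2.imwrite("pics/w2.png",p); np.savez("pics/w2.npz",p=p,d=d,pos=s["position"],rot=s["ee_rot"])
E
```

```text
t: 3.8
position: [0.3958, -0.2214, 0.2454]
ee_rot: [1.0, -0.001, 0.0, 0.0]
contact_force: [0.7, -0.3, 0.2]
gripper_width: 0.0857
t: 4.3
position: [0.3964, -0.2203, 0.2453]
ee_rot: [0.989, -0.151, 0.0, 0.0]
contact_force: [-0.1, 0.4, 0.1]
gripper_width: 0.0851
```

View pics/w2.png

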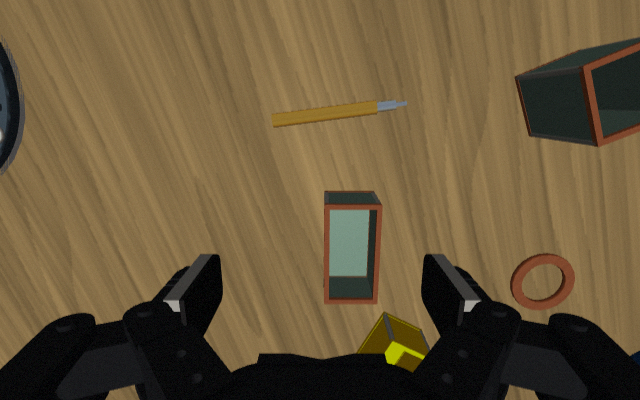

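```bash
python3 - <<'E'
from h import *
z=np.load("pics/w2.npz"); p,d=z["p"],z["d"]; st={"position":z["pos"],"ee_rot":z["rot"]}; c=cam("wrist",st); P=cloud(c,d)
hsv=cv2.cvtColor(p,cv2.COLOR_BGR2HSV)
m=cv2.inRange(hsv,(0,120,70),(12,255,255)); m[:, :300]=0; m[:,400:]=0; m[:180]=0; m[315:]=0
m=((m>0)&(np.abs(P[:,:,2]-.055)<.012)).astype(np.uint8)
k=cv2.findNonZero(m)[:,0]; W=ray(c,k,.055)
r=cv2.minAreaRect((W[:,:2]*1000).astype(np.float32)); print(len(k),k.min(0),k.max(0),r, "zmed",np.nanmedian(P[:,:,2][m>0]))
b=cv2.boxPoints(r); e=b[1]-b[0]; f=b[2]-b[1]; L=e if np.hypot(*e)>np.hypot(*f) else f
# also PCA yaw via left/right edges
yaw=np.degrees(np.arctan2(-L[0],L[1])); yaw=(yaw+90)%180-90
print("box yaw",yaw)
Rt=R.from_quat(st["ee_rot"]).as_matrix(); ty=np.degrees(np.arctan2(Rt[1,0],Rt[0,0])); print("tool yaw",ty,"turn units",-np.radians(yaw-ty)/.12)
D=np.array([r[0][0]/1000,r[0][1]/1000,0])-[*st["position"][:2],0]
print("tool disp/0.05",(Rt.T@D)/.05)
# yellow nearest pts
y=cv2.inRange(hsv,(22,150,60),(35,255,255))>0; y[:300]=0; y[:,:330]=0
q=P[y]; q=q[np.isfinite(q[:,0])]; print("yellow", [ (Rt.T@(a-np.array([r[0][0]/1000,r[0][1]/1000,0]))).round(3).tolist() for a in (q[q[:,1].argmax()],q[q[:,0].argmax()],q[q[:,0].argmin()])])
E
```

```text
1527 [324 203] [382 303] ((401.30804443359375, -305.982421875), (112.41464233398438, 57.452449798583984), 72.63412475585938) zmed 0.056838037718985046
box yaw -17.365875
tool yaw -17.368794740914865 turn units -0.0004246235934319928
tool disp/0.05 [6.06196624e-01 1.60608777e+00 5.71380571e-05]
yellow [[-0.016, -0.091, -0.306], [0.098, 0.13, -0.0], [0.015, 0.162, -0.004]]
```

```bash
python3 -m jog '{"travel":[[0.15,0.4,0],[0.15,0.4,0],[0.15,0.4,0],[0.15,0.4,0],[0,0,0],[0,0,0.4],[0,0,0.5],[0,0,0.5],[0,0,0.5],[0,0,0.4],[0,0,0.2],[0,0,0]],"turn":[0,0,0,0,0,0,0,0,0,0,0,0]}' 0
python3 - <<'E'
from h import *
s=readout.get_state(); p,d=vision.get_image("wrist"); cv2.imwrite("pics/w3.png",p); np.savez("pics/w3.npz",p=p,d=d,pos=s["position"],rot=s["ee_rot"])
E
```

```text
t: 5.55
position: [0.4004, -0.3049, 0.1195]
ee_rot: [0.988, -0.152, -0.001, -0.001]
contact_force: [-0.7, -0.2, -0.6]
gripper_width: 0.0851
```

View pics/w3.png

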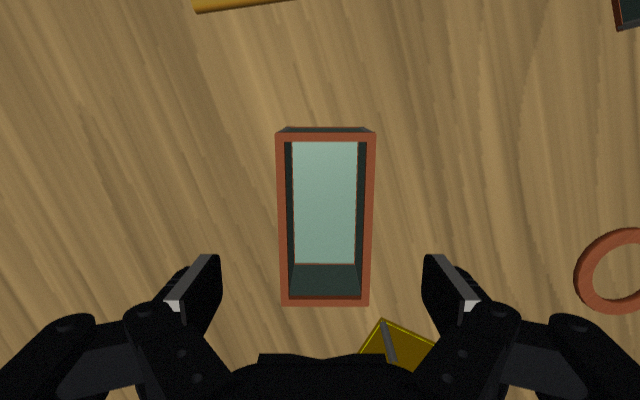

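```bash
python3 -m jog '{"travel":[[0.04,0.02,0],[0,0,0.4],[0,0,0.4],[0,0,0.4],[0,0,0.3],[0,0,0.13],[0,0,0],[0,0,0]],"turn":[0,0,0,0,0,0,0,0]}'
python3 -m jog '{"travel":[[0,0,0],[0,0,0],[0,0,0],[0,0,0],[0,0,0],[0,0,0],[0,0,0],[0,0,0],[0,0,0],[0,0,0]],"turn":[0,0,0,0,0,0,0,0,0,0]}' 1 45
python3 - <<'E'
from h import *
p,d=vision.get_image("scene"); cv2.imwrite("pics/s4.png",cv2.resize(p[100:260,180:420],None,fx=3.3,fy=3.3,interpolation=cv2.INTER_CUBIC))
E
```

```text
t: 6.4
position: [0.4028, -0.3076, 0.0397]
ee_rot: [0.988, -0.153, 0.001, 0.0]
contact_force: [0.8, 0.3, -0.2]
gripper_width: 0.0855
t: 7.4
position: [0.4026, -0.3075, 0.0395]
ee_rot: [0.988, -0.153, 0.0, 0.0]
contact_force: [-0.7, 0.3, 6.6]
gripper_width: 0.0554
```

View pics/s4.png

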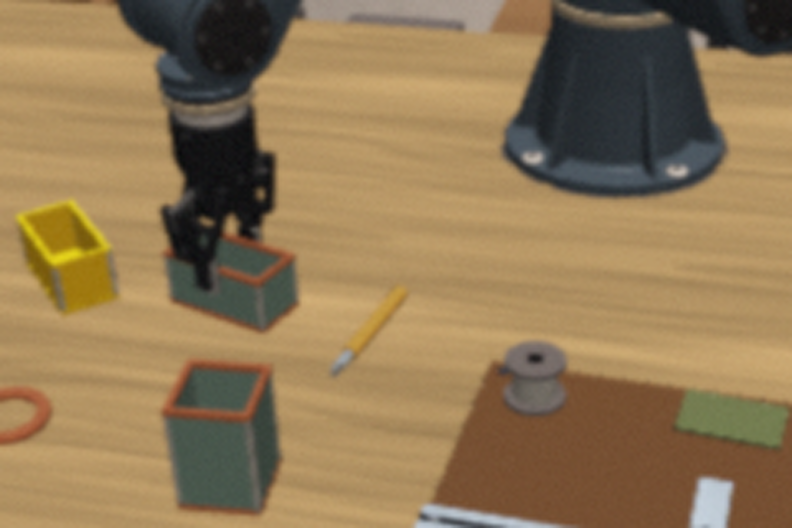

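```bash
python3 -m jog '{"travel":[[0,0,-0.1],[0,0,-0.2],[0,0,-0.4],[0,0,-0.5],[0,0,-0.5],[0,0,-0.4],[0,0,-0.2],[0,0,0],[0,0,0],[0,0,0],[0,0,0],[0,0,0]],"turn":[0,0,0,0,0,0,0,-0.5,-0.6,-0.6,-0.52,0]}' 1 60
python3 - <<'E'
from h import *
s=readout.get_state(); p,d=vision.get_image("wrist"); cv2.imwrite("pics/w5.png",p); np.savez("pics/w5.npz",p=p,d=d,pos=s["position"],rot=s["ee_rot"])
Rt=R.from_quat(s["ee_rot"]).as_matrix(); print("yaw",np.degrees(np.arctan2(Rt[1,0],Rt[0,0])),"tilt",Rt[2])
print((Rt.T@(np.array([.6366,.0787,0])-np.array([*s["position"][:2],0])))/.05)
E
```

```text
t: 8.65
position: [0.4021, -0.307, 0.1537]
ee_rot: [1.0, -0.02, -0.0, -0.0]
contact_force: [0.0, 0.4, -0.7]
gripper_width: 0.0552
yaw -2.2962978474118567 tilt [-4.80771273e-04 -3.95512298e-04 -9.99999806e-01]
[ 4.37696409e+00 -7.89578241e+00  1.01856064e-03]
```

View pics/w5.png

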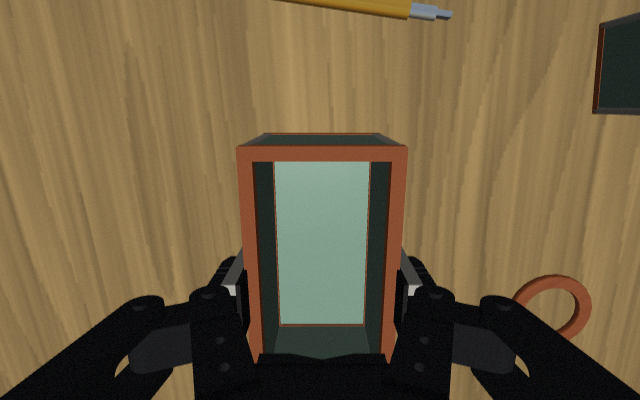

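```bash
cat > inhand.py <<'E'
from h import *
def inhand(f):
    z=np.load(f); p=z["p"]; st={"position":z["pos"],"ee_rot":z["rot"]}; c=cam("wrist",st)
    hsv=cv2.cvtColor(p,cv2.COLOR_BGR2HSV); m=(cv2.inRange(hsv,(0,110,70),(14,255,255))>0)
    zr=st["position"][2]+.0155; Rt=R.from_quat(st["ee_rot"]).as_matrix()
    top=[];L=[];Rr=[]
    for u in range(260,386,3):
        v=np.where(m[138:175,u])[0]
        # rim band: last run
        g=138+v; g=g[g>140]; top.append((u,g.min()-.5))
    for v in range(165,230,3):
        u=np.where(m[v,225:262])[0]; L.append((225+u.min()-.5,v))
        u=np.where(m[v,380:420])[0]; Rr.append((380+u.max()+.5,v))
    T=lambda a:(ray(c,np.array(a),zr)-st["position"])@Rt
    for n,a in(("top",top),("L",L),("R",Rr)):
        q=T(a); i=0 if n=="top" else 1
        k=np.polyfit(q[:,i],q[:,1-i],1); print(n,"mean",np.median(q,0).round(4),"slope deg",np.degrees(np.arctan(k[0])).round(2),"px",np.median(np.array(a),0))
E
python3 -c "
from inhand import *; inhand('pics/w5.npz')"
```

```text
top mean [-0.0006 -0.057  -0.0155] slope deg 0.0 px [321.5 144.5]
L mean [-0.0297 -0.039  -0.0155] slope deg -0.01 px [238.5 196.5]
R mean [ 0.0284 -0.039  -0.0155] slope deg 0.09 px [404.5 196.5]
```

```bash
python3 -m jog '{"travel":[[0.2,-0.35,0],[0.4,-0.7,0],[0.4,-0.7,0],[0.4,-0.7,0],[0.4,-0.7,0],[0.4,-0.7,0],[0.4,-0.7,0],[0.4,-0.7,0],[0.4,-0.7,0],[0.4,-0.7,0],[0.4,-0.7,0],[0.16,-0.46,0]],"turn":[0,0,0,0,0,0,0,0,0,0,0,0]}'
python3 -m jog '{"travel":[[0,0,0.3],[0,0,0.4],[0,0,0.4],[0,0,0.3],[0,0,0.1],[0,0,0],[0,0,0]],"turn":[0,0,0,0,0,0,0]}'
python3 - <<'E'
from h import *
s=readout.get_state(); p,d=vision.get_image("wrist"); cv2.imwrite("pics/w6.png",p); np.savez("pics/w6.npz",p=p,d=d,pos=s["position"],rot=s["ee_rot"])
Rt=R.from_quat(s["ee_rot"]).as_matrix(); print("yaw",np.degrees(np.arctan2(Rt[1,0],Rt[0,0])),"tilt",Rt[2])
print((Rt.T@(np.array([.647,.087,.0515])-np.array(s["position"])))/.05)
E
```

```text
t: 9.9
position: [0.6372, 0.0764, 0.1535]
ee_rot: [1.0, -0.021, 0.0, -0.0]
contact_force: [0.2, -1.0, -1.2]
gripper_width: 0.0549
t: 10.6
position: [0.6366, 0.0739, 0.0796]
ee_rot: [1.0, -0.021, 0.001, -0.0]
contact_force: [0.6, -0.1, -1.6]
gripper_width: 0.055
yaw -2.374285121174485 tilt [ 1.10357794e-03 -1.00299423e-04 -9.99999386e-01]
[ 0.19684849 -0.2707689   0.56133499]
```

View pics/w6.png

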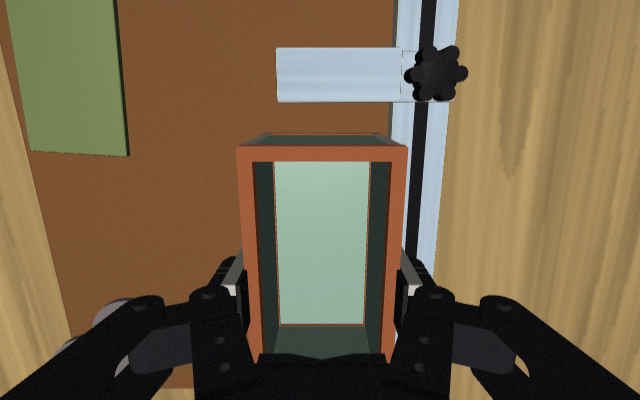

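```bash
python3 - <<'E'
from inhand import *
inhand('pics/w6.npz')
z=np.load('pics/w6.npz'); p=z["p"]; st={"position":z["pos"],"ee_rot":z["rot"]}; c=cam("wrist",st); Rt=R.from_quat(st["ee_rot"]).as_matrix()
hsv=cv2.cvtColor(cv2.GaussianBlur(p,(3,3),0),cv2.COLOR_BGR2HSV).astype(float); sat=hsv[:,:,1]
S=[]
for u in range(285,385):
    s=sat[80:130,u]; i=np.where(s>90)[0][0]; S.append((u,80+i-1+(90-s[i-1])/(s[i]-s[i-1])))
for zz in(.042,.012):
    W=ray(c,np.array(S),zz); T=(W-st["position"])@Rt; k=np.polyfit(T[:,0],T[:,1],1); print("stop",zz,"tool y",np.median(T[:,1]).round(4),"slope deg",np.degrees(np.arctan(k[0])).round(2),"world",np.median(W,0).round(4))
F=[]
for v in list(range(5,40)):
    s=sat[v,370:420]; i=np.where(s<80)[0][0]; F.append((370+i-1+(s[i-1]-80)/(s[i-1]-s[i]),v))
W=ray(c,np.array(F),.012); T=(W-st["position"])@Rt; k=np.polyfit(T[:,1],T[:,0],1); print("fence tool x@y=0",k[1].round(4),"mean",T.mean(0).round(4),"slope",np.degrees(np.arctan(k[0])).round(2),"px",F[0],F[-1])
E
```

```text
top mean [-0.0006 -0.057  -0.0155] slope deg 0.04 px [321.5 144.5]
L mean [-0.0345 -0.039  -0.0155] slope deg -4.54 px [224.5 196.5]
R mean [ 0.0282 -0.039  -0.0155] slope deg -0.14 px [404.5 196.5]
stop 0.042 tool y -0.0708 slope deg -0.24 world [0.645  0.1444 0.042 ]
stop 0.012 tool y -0.0709 slope deg -0.24 world [0.6462 0.1445 0.012 ]
fence tool x@y=0 0.0371 mean [ 0.0369 -0.1116  0.0676] slope 0.12 px (np.float64(393.6181818181818), 5) (np.float64(391.962962962963), 39)
```

```bash
python3 -m jog '{"travel":[[0,0,0.2],[0,0,0.2],[0,0,0.08],[0,0,0.02],[0,0,0],[0,0,0]],"turn":[0,0,0,0,0,0]}'
python3 -m jog '{"travel":[[0,0,0.02],[0,0,0.02],[0,0,0.01],[0,0,0],[0,0,0],[0,0,0]],"turn":[0,0,0,0,0,0]}'
```

```text
t: 11.25
position: [0.6363, 0.0741, 0.054]
ee_rot: [1.0, -0.02, 0.0, -0.0]
contact_force: [-0.3, 0.7, -1.7]
gripper_width: 0.0551
t: 11.85
position: [0.6363, 0.074, 0.0517]
ee_rot: [1.0, -0.021, 0.0, -0.0]
contact_force: [-1.8, 0.4, 6.4]
gripper_width: 0.0552
```

```bash
python3 -m jog '{"travel":[[0.03,-0.05,0],[0.03,-0.05,0],[0.03,-0.05,0],[0.03,-0.05,0],[0.01,-0.02,0],[0,0,0],[0,0,0]],"turn":[0,0,0,0,0,0,0]}'
python3 -m jog '{"travel":[[0.01,-0.01,0],[0.01,-0.01,0],[0,0,0],[0,0,0]],"turn":[0,0,0,0]}'
```

```text
t: 12.55
position: [0.6436, 0.0849, 0.0517]
ee_rot: [1.0, -0.02, 0.001, -0.0]
contact_force: [-0.4, -0.6, 5.3]
gripper_width: 0.0549
t: 12.95
position: [0.6445, 0.0857, 0.0517]
ee_rot: [1.0, -0.02, 0.0, 0.0]
contact_force: [-1.0, -1.3, 5.3]
gripper_width: 0.0553
```

```bash
python3 -m jog '{"travel":[[0.01,-0.01,0],[0.01,-0.01,0],[0,0,0],[0,0,0]],"turn":[0,0,0,0]}'
python3 -m jog '{"travel":[[0.01,-0.01,0],[0.01,-0.01,0],[0,0,0],[0,0,0]],"turn":[0,0,0,0]}'
```

```text
t: 13.35
position: [0.6455, 0.0866, 0.0517]
ee_rot: [1.0, -0.02, 0.0, 0.0]
contact_force: [-1.0, -1.0, 5.4]
gripper_width: 0.0548
t: 13.75
position: [0.6465, 0.0876, 0.0517]
ee_rot: [1.0, -0.021, 0.0, 0.0]
contact_force: [-0.8, -1.7, 6.0]
gripper_width: 0.0548
```

```bash
python3 -m jog '{"travel":[[0.01,-0.01,0],[0.01,-0.01,0],[0,0,0],[0,0,0]],"turn":[0,0,0,0]}'
python3 -m jog '{"travel":[[0.01,-0.01,0],[0,0,0],[0,0,0]],"turn":[0,0,0]}'
```

```text
t: 14.15
position: [0.6467, 0.0879, 0.0517]
ee_rot: [1.0, -0.02, -0.001, 0.001]
contact_force: [-7.3, -6.1, 11.5]
gripper_width: 0.055
t: 14.45
position: [0.6468, 0.0881, 0.0517]
ee_rot: [1.0, -0.02, -0.001, 0.001]
contact_force: [-10.2, -7.8, 13.3]
gripper_width: 0.0548
```

```bash
python3 -m jog '{"travel":[[0,-0.01,0],[0,0,0],[0,0,0],[0,0,0]],"turn":[0,0,0,0]}'
python3 -m jog '{"travel":[[0.003,-0.006,0.002],[0,0,0],[0,0,0],[0,0,0],[0,0,0]],"turn":[0,0,0,0,0]}'
python3 - <<'E'
from h import *
s=readout.get_state(); p,d=vision.get_image("wrist"); cv2.imwrite("pics/w7.png",p); np.savez("pics/w7.npz",p=p,d=d,pos=s["position"],rot=s["ee_rot"])
p2,d2=vision.get_image("scene"); cv2.imwrite("pics/s7.png",cv2.resize(p2[160:320,270:490],None,fx=3.5,fy=3.5,interpolation=cv2.INTER_CUBIC))
Rt=R.from_quat(s["ee_rot"]).as_matrix(); print("yaw",np.degrees(np.arctan2(Rt[1,0],Rt[0,0])),"tilt",Rt[2],s["contact_force"],s["moment"])
E
```

```text
t: 14.85
position: [0.6469, 0.0883, 0.0517]
ee_rot: [1.0, -0.02, -0.001, 0.001]
contact_force: [-9.1, -9.5, 13.4]
gripper_width: 0.0551
t: 15.35
position: [0.6469, 0.0884, 0.0517]
ee_rot: [1.0, -0.02, -0.002, 0.001]
contact_force: [-10.9, -11.2, 16.0]
gripper_width: 0.0551
yaw -2.3018407060620594 tilt [-0.00306343  0.00252658 -0.99999212] [-10.90173127 -11.21548196  15.96684941] [-1.66867455  1.76578376  0.44506566]
```

View pics/w7.png

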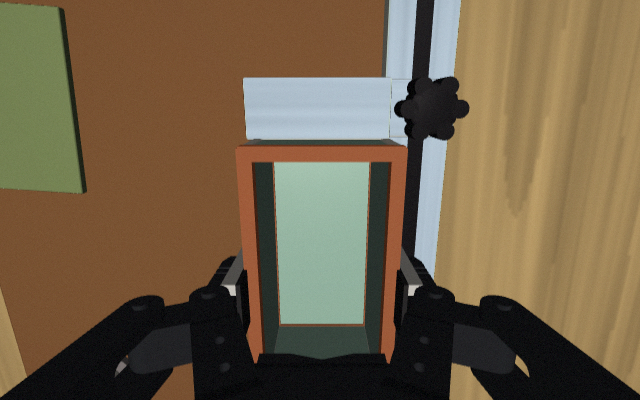

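View pics/s7.png

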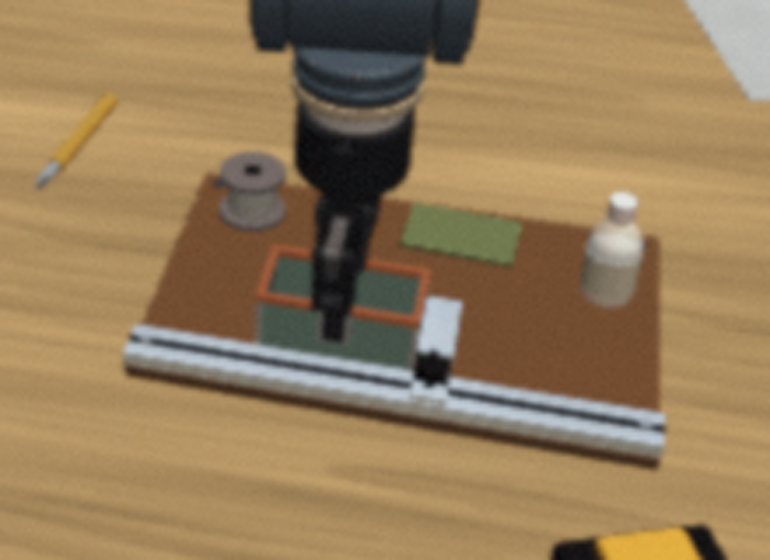

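```bash
python3 - <<'E'
from inhand import *
inhand('pics/w7.npz')
z=np.load('pics/w7.npz'); p=z["p"]; st={"position":z["pos"],"ee_rot":z["rot"]}; c=cam("wrist",st); Rt=R.from_quat(st["ee_rot"]).as_matrix()
g=cv2.cvtColor(p,cv2.COLOR_BGR2GRAY).astype(float)
S=[]
for u in range(260,385,2):
    s=g[120:146,u]; i=np.where(s<110)[0][0]; S.append((u,120+i-1+(s[i-1]-110)/(s[i-1]-s[i])))
W=ray(c,np.array(S),.042); T=(W-st["position"])@Rt; print("stop tool y",np.median(T[:,1]).round(4),"world y",np.median(W[:,1]).round(4),"slope",np.degrees(np.arctan(np.polyfit(T[:,0],T[:,1],1)[0])).round(2),"row",np.median(np.array(S)[:,1]))
F=[];sat=cv2.cvtColor(cv2.GaussianBlur(p,(3,3),0),cv2.COLOR_BGR2HSV)[:,:,1].astype(float)
for v in range(5,70):
    s=sat[v,360:420]; i=np.where(s<80)[0][0]; F.append((360+i-.5,v))
T=(ray(c,np.array(F),.012)-st["position"])@Rt; k=np.polyfit(T[:,1],T[:,0],1); print("fence tool x@0",k[1].round(4),"slope",np.degrees(np.arctan(k[0])).round(2),"mean x",T[:,0].mean().round(4))
E
python3 -m jog '{"travel":[[0,0,0],[0,0,0],[0,0,0],[0,0,0],[0,0,0],[0,0,0],[0,0,0],[0,0,0],[0,0,0],[0,0,0]],"turn":[0,0,0,0,0,0,0,0,0,0]}'
```

```text
top mean [-0.0006 -0.057  -0.0156] slope deg -0.01 px [321.5 144.5]
L mean [-0.0344 -0.039  -0.0155] slope deg -4.51 px [224.5 196.5]
R mean [ 0.0282 -0.039  -0.0157] slope deg 0.16 px [404.5 196.5]
stop tool y -0.0562 world y 0.1445 slope -0.05 row 139.46315789473684
fence tool x@0 0.0275 slope 0.05 mean x 0.0274
t: 16.45
position: [0.6469, 0.0884, 0.0517]
ee_rot: [1.0, -0.02, -0.002, 0.001]
contact_force: [-11.9, -11.0, 15.5]
gripper_width: 0.0549
```

```bash
python3 -m jog '{"travel":[[0.004,-0.01,0],[0.004,-0.01,0],[0,-0.005,0],[0,0,0],[0,0,0],[0,0,0],[0,0,0],[0,0,0]],"turn":[0,0,0,0,0,0,0,0]}'
python3 -m jog '{"travel":[[0,0,0],[0,0,0],[0,0,0],[0,0,0],[0,0,0]],"turn":[0,0,0,0,0]}'
```

```text
t: 17.25
position: [0.647, 0.0884, 0.0518]
ee_rot: [1.0, -0.02, -0.002, 0.002]
contact_force: [-13.9, -19.2, 18.4]
gripper_width: 0.0552
t: 17.75
position: [0.647, 0.0884, 0.0518]
ee_rot: [1.0, -0.02, -0.002, 0.002]
contact_force: [-14.6, -19.8, 18.0]
gripper_width: 0.0551
```

```bash
python3 - <<'E'
from rig import order, readout
print(order.hand_in()); s=readout.get_state(); print(s["t"],s["position"],s["contact_force"],s["gripper_width"])
E
```

```text
the job is handed in; nothing more can be done
None
the job is handed in; nothing more can be done
```

I picked up the opal glass box across its width, set it on the board parallel to the fence, and slid it gently into the corner. The job was handed in at about 18 s with the arm still pushing and the grip set to 60 N; no verdict was reported.

**Forces:** the last reading was steady at about 15 N towards the fence, 20 N towards the stop and 18 N downwards. These are total forces at the wrist. Allowing for friction, I estimate the individual contact forces are above their thresholds and far below 60 N.

**Position:** about 2 s before hand-in, just before the last small push, the wrist view showed the box touching both the fence and the stop. Both gaps came out under 1 mm, which is within the calibration error. The box was parallel to within about 0.2°, and the tool was tilted about 0.2°. The tool's position barely changed (0.1 mm) in that last push.

**Surroundings:** the flux bottle, offcut, solder reel and cutter looked undisturbed in the last scene view. The lantern and foil reel were outside that view, so I did not check them at the end, but the path stayed well clear of the lantern.

**Failed check:** once the box was over the board, the measurement of its left rim in the wrist picture was unusable, because the brown board was picked up as copper. I relied on the far and right rims instead, and they agreed with each other.

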